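# Pack the soft vise jaws in their caddy and lock it

### The job

Pack the two vise jaw plates for transport: slide the red lock knob of the green caddy all the way out to its open stop, then stand the orange plate on edge in the slot nearer the knob and the bare metal plate in the far slot, each set right down on the slot floor, not dropped. Then slide the lock fully home to its closed stop, so that its yellow bar lies over both plates. Leave the wrench, the oil bottle and the carton where they are.

Things in the scene. Friction and masses are not known exactly. Their poses are not given: they have to be found in the camera images.
- caddy: Green slotted caddy, fixed. Origin: centre of its underside, midway between its two slots. x runs from the near to the far slot (within 0.2 rad of world x), y along the slots, z up. Slots at x = -32 (near) and +32 mm (far). Base plate 10 mm thick, x -120..60, y -128..64 mm. The lock's aluminium track with its end blocks lies on the robot side, at x = -85 mm.
- slot_near (a point): Centre of the floor of the slot nearer the red knob and the robot, 10 mm above the bench; axes as the caddy's. The orange plate's origin belongs here. Each slot is 15 mm wide, 112 mm long; walls rise 35 mm above its floor, then flared steel lips open the mouth to about 30 mm and end 46 mm above the floor.
- slot_far (a point): Centre of the floor of the far slot, same form and axes as the near slot. The metal plate's origin belongs here.
- lock (a joint): Travel of the transport lock, m: 0 = home at its closed stop (yellow bar over both slots), 0.080 = at its open stop, bar beyond the slot ends. Growing values move it along the caddy's -y. Starts closed or up to 30 mm open. About 2.5 N of friction; stays where it is left. A seated plate's top stands 100 mm above the bench; a plate not fully down blocks the bar.
- lock_grip (a point): Centre of the red lock knob, a block 26 mm (caddy x) by 24 mm (caddy y), z 116 to 158 mm above the bench, free on all sides; at caddy x = -85, y = -15 mm minus the travel; axes as the caddy's. It stands on the near end of the yellow lock bar: 14 mm wide in y, 106 to 116 mm above the bench, from caddy x = -98 to +52 mm.
- rest: Grey leaning rest, fixed, 240 mm long (its y); x points away from the robot (within 0.2 rad of world x), origin centre of underside. The plates start in it end to end, at y = +60 and -60 mm (either in either bay, bays 108 mm long), tops leaning 30 degrees to +x, away from the robot. Trough 15 mm wide; along the lean from a plate's bottom edge its far wall is 48 mm high, the robot-side wall 25 mm.
- plate_orange: Orange plastic vise jaw plate, loose, 12 mm thick (its x), 100 mm long (its y), 90 mm high (its z), four dark screw spots. Origin: centre of its lower 12 x 100 mm edge. At the start its z leans 30 degrees from vertical, away from the robot (along the rest's +x).
- plate_metal: Bare aluminium vise jaw plate, same size, axes and start lean as the orange one, loose, about twice as heavy (0.2 to 0.4 kg).
- wrench: Bystander: steel wrench 200 mm long lying on the bench beyond the work; origin at its middle, x along it.
- oil: Bystander: black oil bottle, 56 mm across, 130 mm high; origin at the centre of its base.
- carton: Bystander: open cardboard carton of fittings, 80 x 140 x 50 mm; origin at the centre of its underside.
Things that resemble listed ones, but are neither listed nor needed, are in the scene too. Several things have the shape of the plate_orange; the one meant has the colours described above.

How it is judged:
On the way, in this order (a step that is already met when the one before it is completed fails the run):
1. the lock is slid to its open stop (value of joint lock above 0.076 m), for 0.2 s.
2. the orange plate stands released on the floor of the near slot and the metal plate on that of the far slot (horizontal distance between plate_orange and slot_near below 0.01 m and z of plate_orange in the frame of slot_near between -0.003 and 0.004 m and angle between the z axis of each of plate_orange, plate_metal and the z axis of caddy, either way round below 0.15 rad and angle between the y axis of each of plate_orange, plate_metal and the y axis of caddy, either way round below 0.15 rad and linear speed of each of plate_orange, plate_metal below 0.02 m/s and contact force between the fingers and plate_orange below 0.1 N and horizontal distance between plate_metal and slot_far below 0.01 m and z of plate_metal in the frame of slot_far between -0.003 and 0.004 m and contact force between the fingers and plate_metal below 0.1 N), for 0.2 s.
3. the lock is slid home to its closed stop (value of joint lock below 0.004 m), for 0.2 s.
At the end, for the whole second after the job is handed in: The orange plate stands on edge in the near slot and the metal plate in the far slot (bottom edge within 4 mm of the slot floor and 10 mm of its centre, within 0.15 rad of the slot's direction and of upright), both released and at rest, and the lock is within 4 mm of its closed stop (all of step 2 and value of joint lock below 0.004 m); the robot touches nothing.
It fails at once if the wrench, oil bottle or carton is moved more than 30 mm (distance of any of wrench, oil, carton from where it was at the start of the episode above 0.03 m).
It fails at once if a plate is dropped (falls freely by more than about 25 mm) ((linear speed of plate_orange above 0.7 m/s and contact force between the fingers and plate_orange below 0.1 N) or (linear speed of plate_metal above 0.7 m/s and contact force between the fingers and plate_metal below 0.1 N)).
It also fails if it takes over 72 s, if anything falls off the work surface, if the arm or the gripper's body presses on something with over 40 N, if the wrist force passes 120 N, or if a joint passes its speed limit or range.

### The arm

A 6-joint arm with a two-finger parallel gripper is mounted at the origin on the work surface. World frame = base frame: x ahead of the robot, y to its left, z up, the work surface at z = 0. Lengths are in m, angles in rad, forces in N, time in s.
With the tool pointing down it reaches from about 0.3 to 0.75 m from the base axis. Payload 8.5 kg.
Tool frame: the origin (TCP) lies midway between the tips of the shut fingers; the grasp point (between the pads) lies 19 mm behind it; z points along the fingers, y is the direction in which the jaws open and shut (so a half turn about z gives the same grasp; the last joint's range is limited). The gripper opens to 88 mm and grips with 3 to 60 N. Pads are 18 mm wide; open, the fingers measure 123 mm over their backs; the gripper's body (75 mm by 187 mm) begins 45 mm behind the grasp point.
Start: joints at [-1.403, 0.381, 1.297, -0, 1.464, -0.215], TCP at [0.205, -0.51, 0.239] pointing down, gripper open.
Joint ranges: [-3.11, 3.11], [-0.89, 2.33], [0.22, 2.48], [-1.42, 4.56], [0.17, 2.85], [-2.88, 2.88]. Speed limits (rad/s): [2.39, 2.39, 3.14, 3.14, 3.14, 3.14].

### API

Orientations are given as a unit quaternion [w, x, y, z].
In Python, from cell import robot, effector, grab_frame, look_for, masks_of, pinpoint gives the robot as it stands. The module is installed in compiled form; this text tells all that it offers. Calls block until the motion is done:
- robot.movep(position, orientation): joint-space move of the TCP to a pose.
- robot.move_straight(position, frame=None, speed=0.15): straight line of the TCP; frame=None keeps the orientation; speed is the mean speed in m/s.
- robot.move_joints(angles): joint-space move.
- effector.move_gripper(opening, newtons=None): finger opening in m; newtons is the grip in N (None keeps the last); returns when the fingers have stopped.
- robot.hold(seconds).
- robot.ik(position, orientation): joint angles nearest the present ones, or None.
- grab_frame(name): name is "scene" or "top"; returns a dict with "image" (384x512x3 uint8, blue, green, red), "camera_matrix" (3x3 intrinsics, pixels), "camera_from_world" (4x4, takes a point from world to camera coordinates). Camera axes: x right, y up, looking along -z (the intrinsics and any distortion apply to the point x, -y, -z); pixel columns grow to the right and rows downward; lengths in m; the calibration is good to about 2 mm. A picture is of the moment at which its call begins. There is no depth.
A pose or a line that the arm cannot do raises robot.IKError and nothing moves.
- robot.sign_off(): hands the job in, once; it reports no verdict.
Trained networks look in the newest picture that a camera, given by its name, has taken for a name from the list of things; names that differ only in an ending like _2 or _b are one class to them, and where a whole thing is asked for, a point or a joint stands for the part that bears it (a point fixed in the world has none). Each returns a list of dicts, best first, with "p" (0 to 1); they miss things now and then, are a little off and sometimes report something else, mostly with a low value. They report only what shows in the picture. A call takes as long as a camera call. They do not tell look-alikes from the thing itself.
- look_for(label, camera): "at" ([column, row] in pixels, amid what is visible of it).
- masks_of(label, camera): "pixels" (384x512 bool, what is visible of it) and "at" ([column, row] in pixels, amid what is visible of it).
- pinpoint(label, camera): "at" ([column, row] in pixels: a listed point, or the origin of a listed thing).
Readings, each from a call of its own:
- robot.get_time_s(): time.
- robot.get_qpos(): joint angles.
- robot.get_joint_velocities(): joint speeds.
- robot.get_effort(): joint torques, N m.
- robot.get_position(): TCP position.
- robot.get_eef_rot(): TCP orientation.
- robot.get_force(): force on the tool from outside, world axes, zero at the start.
- robot.get_ft_torque(): the same for the moment, N m.
- robot.get_opening(): finger opening in m.
Only numpy, scipy, OpenCV 4.12 (cv2) and the standard library are available. Lean on these libraries where they do the work, as an engineer would, in place of code of your own. Each camera call takes 0.05 s, during which the arm holds its last target.

## Working session

There is one attempt and no reset: what is moved stays moved. The work goes in short steps, each a Python script; the robot and the scene stay as the last script left them, time stands still between calls to the robot, and variables do not carry over. Pictures are saved under pics/ and viewed, and the job is handed in when it is done.

```bash
mkdir -p pics; cat > h.py <<'E'
import numpy as np, cv2
from cell import robot, effector, grab_frame, look_for, masks_of, pinpoint
def save(n,f,crop=None,s=1):
    im=f["image"]
    if crop: a,b,c,d=crop; im=im[b:d,a:c]
    if s!=1: im=cv2.resize(im,None,fx=s,fy=s,interpolation=cv2.INTER_CUBIC)
    cv2.imwrite("pics/"+n,im)
def proj(f,P):
    P=np.atleast_2d(P); T=f["camera_from_world"]; c=P@T[:3,:3].T+T[:3,3]
    p=np.c_[c[:,0],-c[:,1],-c[:,2]]; q=p@f["camera_matrix"].T
    return q[:,:2]/q[:,2:]
def ray(f,uv):
    K=f["camera_matrix"];T=f["camera_from_world"]
    d=np.linalg.inv(K)@np.array([uv[0],uv[1],1.]); d=np.array([d[0],-d[1],-d[2]])
    R=T[:3,:3]; o=-R.T@T[:3,3]; return o,R.T@d
def atz(f,uv,z):
    o,d=ray(f,uv); return o+d*(z-o[2])/d[2]
def tri(obs):
    A=np.zeros((3,3));b=np.zeros(3)
    for f,uv in obs:
        o,d=ray(f,uv);d=d/np.linalg.norm(d);M=np.eye(3)-np.outer(d,d);A+=M;b+=M@o
    return np.linalg.solve(A,b)
E
python3 - <<'E'
from h import *
for c in("scene","top"):
    f=grab_frame(c); save(c+"0.png",f,s=1.5)
    print(c,f["camera_matrix"].round(1).tolist(), ray(f,(256,192))[0].round(3), [k for k in f])
    for n in ["caddy","rest","plate_orange","plate_metal","lock","lock_grip","wrench","oil","carton"]:
        print(n,[(np.round(d["at"]).tolist(),round(d["p"],2)) for d in look_for(n,c)][:4],"PIN",[(np.round(d["at"],1).tolist(),round(d["p"],2)) for d in pinpoint(n,c)][:4] if n!="lock" else "")
    for n in ["slot_near","slot_far"]:
        print(n,[(np.round(d["at"],1).tolist(),round(d["p"],2)) for d in pinpoint(n,c)][:4])
print(robot.get_time_s(),robot.get_eef_rot())
E
```

```text
scene [[365.0, 0.0, 251.3], [0.0, 365.0, 193.0], [0.0, 0.0, 1.0]] [ 0.894 -0.587  0.667] ['image', 'camera_matrix', 'camera_from_world']
caddy [([262.0, 164.0], 0.73)] PIN [([274.9, 160.8], 0.91)]
rest [([205.0, 270.0], 0.81)] PIN [([202.4, 263.4], 0.66)]
plate_orange [([185.0, 267.0], 0.81), ([105.0, 346.0], 0.77)] PIN [([179.3, 273.0], 0.83), ([114.9, 322.0], 0.79), ([317.1, 241.0], 0.61), ([347.9, 186.9], 0.42)]
plate_metal [([227.0, 232.0], 0.87)] PIN [([217.0, 240.9], 0.84)]
lock [([248.0, 134.0], 0.65)] PIN 
lock_grip [([248.0, 135.0], 0.63)] PIN [([243.4, 122.2], 0.8), ([199.9, 264.3], 0.7)]
wrench [([289.0, 307.0], 0.81)] PIN [([286.5, 301.8], 0.78)]
oil [([323.0, 226.0], 0.83)] PIN [([319.2, 244.1], 0.64)]
carton [([350.0, 180.0], 0.62)] PIN [([349.8, 187.4], 0.79), ([204.1, 264.5], 0.5)]
slot_near [([263.9, 158.8], 0.78)]
slot_far [([289.4, 159.4], 0.91)]
top [[463.1, 0.0, 251.8], [0.0, 463.1, 195.7], [0.0, 0.0, 1.0]] [ 0.544 -0.082  1.287] ['image', 'camera_matrix', 'camera_from_world']
caddy [([164.0, 238.0], 0.87), ([158.0, 248.0], 0.35), ([282.0, 208.0], 0.18)] PIN [([153.5, 226.0], 0.74)]
rest [([307.0, 228.0], 0.92)] PIN [([305.5, 220.4], 0.57)]
plate_orange [([385.0, 235.0], 0.96)] PIN [([323.9, 222.8], 0.73), ([373.3, 244.6], 0.63)]
plate_metal [([281.0, 208.0], 0.62)] PIN []
lock [([159.0, 247.0], 0.55)] PIN 
lock_grip [([159.0, 247.0], 0.6)] PIN [([160.2, 259.3], 0.67)]
wrench [([300.0, 149.0], 0.83), ([161.0, 244.0], 0.71)] PIN [([301.2, 151.2], 0.7), ([233.7, 143.7], 0.38), ([157.1, 236.7], 0.2)]
oil [([300.0, 151.0], 0.42)] PIN [([234.7, 145.1], 0.69), ([323.5, 223.7], 0.46)]
carton [([152.0, 144.0], 0.56)] PIN [([154.5, 144.2], 0.78), ([158.2, 260.5], 0.23)]
slot_near [([154.5, 238.3], 0.77)]
slot_far [([147.9, 216.2], 0.64)]
2.0 [3.63226704e-05 9.81737167e-01 1.90242303e-01 8.06911109e-06]
```

View pics/scene0.png

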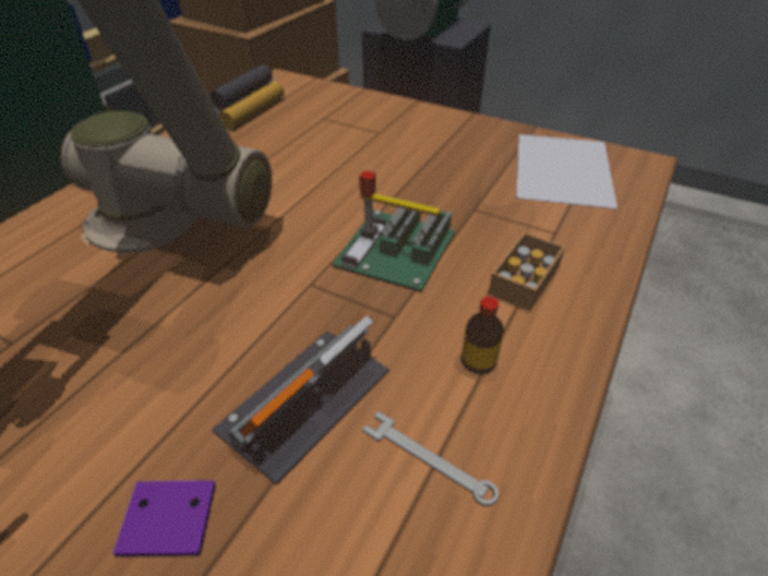

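View pics/top0.png

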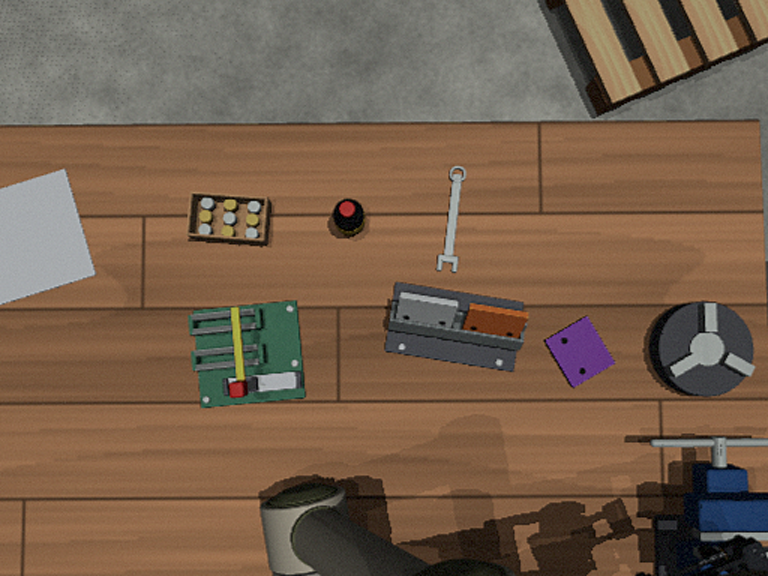

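Top view (1.5× pixels): the green caddy is at (245,352) with the red knob at (237,388). The rest is at (457,325), with the bare metal plate in the left bay (428,308) and the orange one in the right bay (497,320). The purple plate at (579,352) is a look-alike. The scene view agrees: metal (345,340), orange (275,400), purple (165,517).

```bash
python3 - <<'E'
from h import *
f=grab_frame("top"); g=grab_frame("scene")
a=cv2.resize(f["image"][190:280,115:215],None,fx=4,fy=4,interpolation=cv2.INTER_CUBIC)
b=cv2.resize(f["image"][175:260,250:360],None,fx=4,fy=4,interpolation=cv2.INTER_CUBIC)
h=max(a.shape[0],b.shape[0]); pad=lambda x:cv2.copyMakeBorder(x,0,h-x.shape[0],0,0,0)
cv2.imwrite("pics/t1.png",np.hstack([a[:,:395],pad(b)[:,:400]]))
save("s1.png",g,(130,90,330,320),2.5)
np.savez("f0.npz",t=f["image"],s=g["image"],tK=f["camera_matrix"],tT=f["camera_from_world"],sK=g["camera_matrix"],sT=g["camera_from_world"])
E
```

```text
(no output)
```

View pics/t1.png

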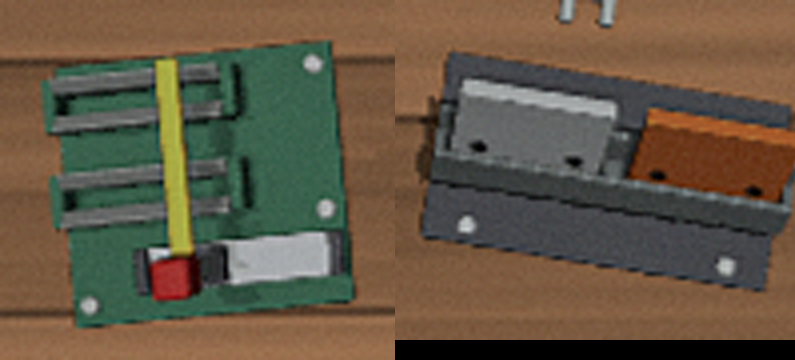

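View pics/s1.png

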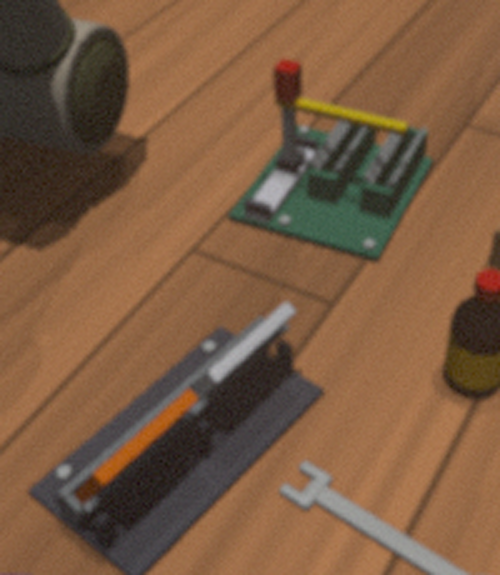

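```bash
python3 - <<'E'
from h import *
z=np.load("f0.npz")
def crop(im,x0,y0,x1,y1,s,n):
    a=cv2.resize(im[y0:y1,x0:x1],None,fx=s,fy=s,interpolation=cv2.INTER_CUBIC)
    for u in range(x0,x1,10):
        cv2.line(a,((u-x0)*s,0),((u-x0)*s,4),(255,255,255),1); cv2.putText(a,str(u),((u-x0)*s,14),0,.35,(255,255,255),1)
    for v in range(y0,y1,10):
        cv2.line(a,(0,(v-y0)*s),(4,(v-y0)*s),(255,255,255),1); cv2.putText(a,str(v),(5,(v-y0)*s+4),0,.35,(255,255,255),1)
    cv2.imwrite("pics/"+n,a)
crop(z["t"],254,180,354,250,8,"c1.png")
crop(z["s"],140,205,260,320,6 if 0 else 5,"c2.png")
crop(z["s"],220,105,310,200,6,"c3.png")
E
```

```text
(no output)
```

View pics/c1.png

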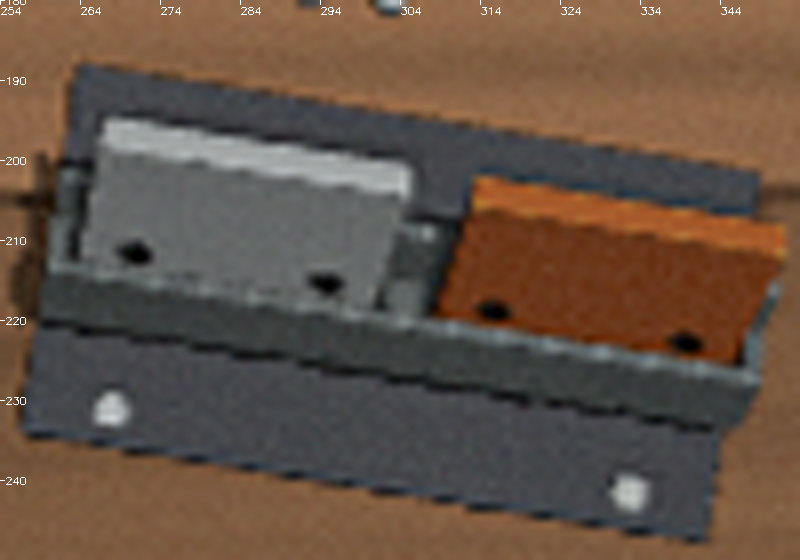

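View pics/c2.png

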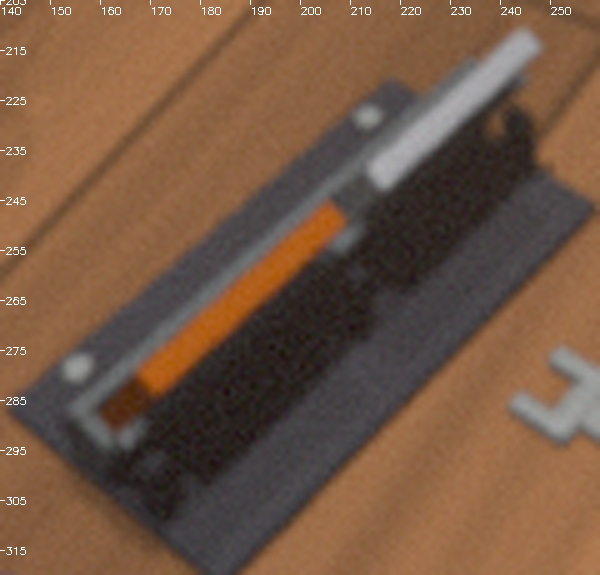

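View pics/c3.png

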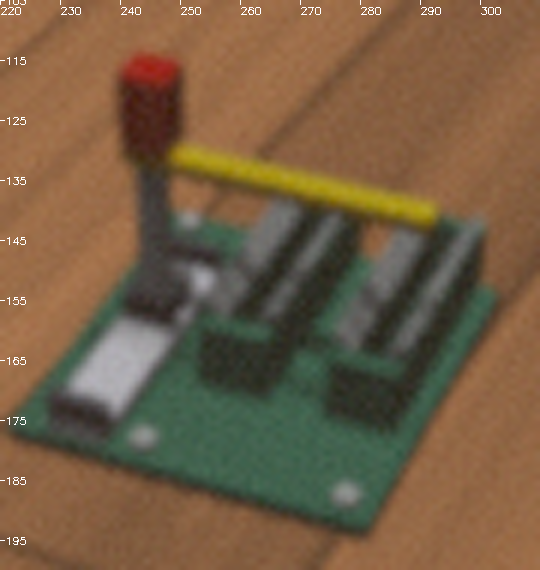

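```bash
cat > fit.py <<'E'
from h import *
from scipy.optimize import least_squares
z=np.load("f0.npz")
T=dict(camera_matrix=z["tK"],camera_from_world=z["tT"]);S=dict(camera_matrix=z["sK"],camera_from_world=z["sT"])
def Rz(a): c,s=np.cos(a),np.sin(a); return np.array([[c,-s,0],[s,c,0],[0,0,1.]])
def Ry(a): c,s=np.cos(a),np.sin(a); return np.array([[c,0,s],[0,1,0],[-s,0,c]])
def fitplate(tp,sp):
    # order: front+y, back+y, back-y, front-y (top edge)
    M=np.array([[-6,50,90],[6,50,90],[6,-50,90],[-6,-50,90]])/1000
    def W(p): return M@(Rz(p[3])@Ry(np.pi/6)).T+p[:3]
    r=least_squares(lambda p:np.r_[(proj(T,W(p))-tp).ravel(),(proj(S,W(p))-sp).ravel()],[.5,-.2,.02,0])
    return r.x,r.fun.reshape(-1,2)
if __name__=="__main__":
    t=lambda l:np.array(l)/8+[254,180]-.44
    s=lambda l:np.array(l)/5+[140,205]-.4
    for n,tp,sp in[("metal",[(97,152),(105,120),(412,163),(408,195)],[(517,28),(543,47),(385,192),(367,167)]),
                   ("orange",[(465,210),(475,175),(787,225),(783,258)],[(328,200),(350,220),(160,398),(135,370)])]:
        x,r=fitplate(t(tp),s(sp)); print(n,x.round(4)); print(r.round(1).tolist())
    # caddy
    t4=lambda u,v:(u/4+115-.37,v/4+190-.37); s6=lambda u,v:(u/6+220-.42,v/6+105-.42)
    obs=[(T,(60,-128,10),t4(330,42)),(T,(-120,-128,5),t4(354,300)),(T,(-120,64,10),t4(77,327)),
     (S,(60,-128,0),s6(365,535)),(S,(-120,-128,0),s6(10,435))]
    bar=[(T,(52,-15,116),t4(166,60)),(T,(52,-8,116),t4(156,60)),(T,(52,-22,116),t4(176,60)),
     (S,(52,-22,116),s6(413,208)),(S,(52,-8,116),s6(438,202)),(S,(-85,-15,158),s6(152,68))]
    def res(p):
        R=Rz(p[2]);o=[]
        for k,(c,P,uv) in enumerate(obs+bar):
            P=np.array(P)/1000.
            if k>=len(obs): P[1]-=p[3]
            o.append(proj(c,R@P+[p[0],p[1],0])[0]-uv)
        return np.ravel(o)
    r=least_squares(res,[.45,.2,0,.01]);print("caddy",r.x.round(4));print(r.fun.reshape(-1,2).round(1).tolist())
    # rest from top: base corners at z~? print atz
    # network's hints
    for n,uv,zz in[("caddyT",(153.5,226),0),("slotnT",(154.5,238.3),.01),("slotfT",(147.9,216.2),.01)]: print(n,atz(T,uv,zz).round(4))
    for n,uv,zz in[("caddyS",(274.9,160.8),0),("slotnS",(263.9,158.8),.01),("slotfS",(289.4,159.4),.01)]: print(n,atz(S,uv,zz).round(4))
    print("grip tri",tri([(T,(160.2,259.3)),(S,(243.4,122.2))]).round(4), "rest",tri([(T,(305.5,220.4)),(S,(202.4,263.4))]).round(4))
E
python3 fit.py
```

```text
metal [ 0.5639 -0.1591  0.03   -0.1471]
[[0.4, 0.4], [-0.1, 0.5], [0.3, 0.5], [0.5, 0.5], [1.2, -0.4], [-0.1, -0.2], [0.6, -0.1], [0.0, 0.5]]
orange [ 0.5444 -0.2768  0.0302 -0.1606]
[[1.1, 0.2], [0.1, 0.7], [-0.1, 0.4], [0.3, 0.2], [0.5, -0.2], [0.3, 0.3], [0.1, -0.4], [0.6, 0.2]]
caddy [0.5416 0.1949 0.0913 0.0211]
[[-0.2, 0.5], [-0.1, 1.2], [-0.8, 1.5], [0.4, 1.4], [-0.3, 0.9], [-0.1, 0.5], [-0.4, 0.8], [0.1, 0.2], [3.0, 2.5], [0.5, 0.7], [-0.3, -0.2]]
caddyT [0.5439 0.1946 0.    ]
slotnT [0.5101 0.1895 0.01  ]
slotfT [0.571  0.2081 0.01  ]
caddyS [0.5326 0.1997 0.    ]
slotnS [0.5053 0.1811 0.01  ]
slotfS [0.5726 0.2143 0.01  ]
grip tri [0.4606 0.1464 0.1408] rest [ 0.5597 -0.2229  0.0153]
```

```bash
sed -i 's/-\.44//;s/-\.4$//;s/-\.37//g;s/-\.42//g;s/(S,(52,-22,116),s6(413,208)),//' fit.py
cat >> fit.py <<'E'
    X,Y,A,tr=r.x
    def draw(im,cam,segs,x0,y0,x1,y1,s,n):
        a=cv2.resize(im[y0:y1,x0:x1],None,fx=s,fy=s,interpolation=cv2.INTER_CUBIC)
        for sg in segs:
            q=proj(cam,(np.array(sg)/1000.)@Rz(A).T+[X,Y,0]);q=((q-[x0,y0])*s).astype(int)
            cv2.polylines(a,[q.reshape(-1,1,2)],True,(255,255,255),1)
        return a
    segs=[[(-120,-128,10),(60,-128,10),(60,64,10),(-120,64,10)]]
    for xs in(-32,32): segs.append([(xs-15,-56,56),(xs+15,-56,56),(xs+15,56,56),(xs-15,56,56)]); segs.append([(xs-7.5,-56,10),(xs+7.5,-56,10),(xs+7.5,56,10),(xs-7.5,56,10)])
    b=-15-tr*1000
    segs.append([(-98,b-7,116),(52,b-7,116),(52,b+7,116),(-98,b+7,116)])
    segs.append([(-98,b-12,158),(-72,b-12,158),(-72,b+12,158),(-98,b+12,158)])
    a=draw(z["t"],T,segs,125,192,215,282,5,0);c=draw(z["s"],S,segs,218,105,303,195,4 and 5,0)
    cv2.imwrite("pics/ov.png",cv2.resize(np.hstack([a[:450,:400],c[:450,:400]]),None,fx=1,fy=1))
E
python3 fit.py
```

```text
metal [ 0.564  -0.1594  0.0291 -0.1473]
[[0.1, -0.1], [-0.4, 0.0], [-0.0, 0.1], [0.2, 0.0], [0.8, -0.4], [-0.5, -0.1], [0.1, -0.0], [-0.4, 0.6]]
orange [ 0.5444 -0.2771  0.0293 -0.161 ]
[[0.7, -0.2], [-0.3, 0.2], [-0.5, -0.0], [-0.1, -0.2], [0.1, -0.2], [-0.2, 0.3], [-0.3, -0.4], [0.2, 0.2]]
caddy [0.5425 0.1941 0.0914 0.0213]
[[-0.3, -0.2], [-0.1, 0.5], [-0.9, 0.8], [0.2, 1.3], [-0.6, 0.7], [-0.1, -0.3], [-0.4, 0.0], [0.1, -0.5], [0.3, 0.5], [-0.6, -0.4]]
caddyT [0.5439 0.1946 0.    ]
slotnT [0.5101 0.1895 0.01  ]
slotfT [0.571  0.2081 0.01  ]
caddyS [0.5326 0.1997 0.    ]
slotnS [0.5053 0.1811 0.01  ]
slotfS [0.5726 0.2143 0.01  ]
grip tri [0.4606 0.1464 0.1408] rest [ 0.5597 -0.2229  0.0153]
```

View pics/ov.png

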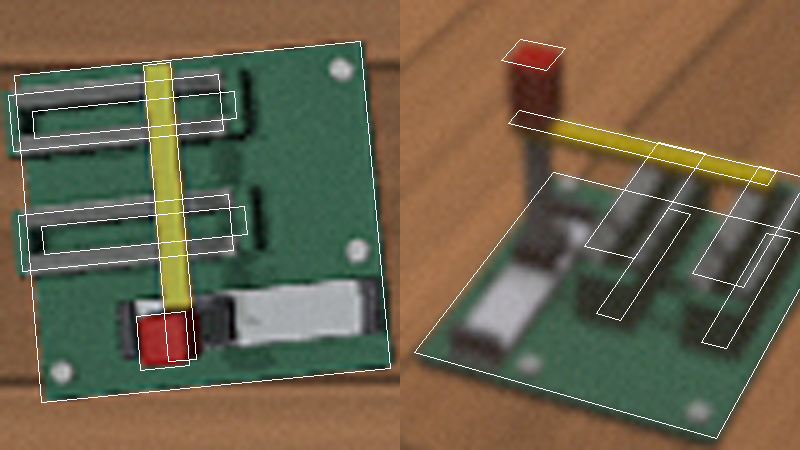

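The fit is good: the overlay matches the base and bar edges within about 1 px, and the fitted plates sit 119 mm apart against the nominal 120. The lock is about 21 mm open. Next I'll check reachability of all the key poses.

```bash
cat >> h.py <<'E'
from scipy.spatial.transform import Rotation as Ro
CX,CY,CA,TR=.5425,.1941,.0914,.0213
PL=dict(metal=(.564,-.1594,.0291),orange=(.5444,-.2771,.0293)); PA=-.158
def Rz(a): c,s=np.cos(a),np.sin(a); return np.array([[c,-s,0],[s,c,0],[0,0,1.]])
def Ry(a): c,s=np.cos(a),np.sin(a); return np.array([[c,0,s],[0,1,0],[-s,0,c]])
def cad(x,y,z): return Rz(CA)@np.array([x,y,0])/1000+[CX,CY,z/1000]
def ori(yaw,lean=0,sg=1):
    R=Rz(yaw)@Ry(lean); y=sg*R[:,0]; z=-R[:,2]; x=np.cross(y,z)
    q=Ro.from_matrix(np.c_[x,y,z]).as_quat(); return np.r_[q[3],q[:3]]
def plp(n,s,lean=np.pi/6): # point s mm up the plate
    return np.array(PL[n])+Rz(PA)@Ry(lean)@np.array([0,0,s/1000])
E
python3 - <<'E'
from h import *
for sg in(1,-1):
    print(sg)
    for n,p,q in[("knob",cad(-85,-36,123),ori(CA,0,sg)),("knobhi",cad(-85,-36,200),ori(CA,0,sg)),("open",cad(-85,-95,123),ori(CA,0,sg)),
      ("near",cad(-32,0,66),ori(CA,0,sg)),("far",cad(32,0,66),ori(CA,0,sg)),("farhi",cad(32,0,180),ori(CA,0,sg)),
      ("M",plp("metal",56),ori(PA,np.pi/6,sg)),("Mhi",plp("metal",130),ori(PA,np.pi/6,sg)),("O",plp("orange",56),ori(PA,np.pi/6,sg)),("Ohi",plp("orange",130),ori(PA,np.pi/6,sg))]:
        j=robot.ik(p,q); print(n,p.round(3),None if j is None else np.round(j,2))
E
```

```text
1
knob [0.461 0.15  0.123] [ 0.07  0.39  1.65 -0.    1.09 -0.02]
knobhi [0.461 0.15  0.2  ] [ 0.07  0.3   1.54 -0.    1.3  -0.02]
open [0.467 0.092 0.123] [-0.06  0.38  1.68 -0.    1.08 -0.15]
near [0.511 0.191 0.066] [ 0.14  0.56  1.55 -0.    1.03  0.05]
far [0.574 0.197 0.066] [ 0.14  0.64  1.37 -0.    1.13  0.04]
farhi [0.574 0.197 0.18 ] [ 0.14  0.53  1.23 -0.    1.39  0.04]
M [ 0.592 -0.164  0.078] [-0.41  0.87  0.93 -0.13  1.85 -0.26]
Mhi [ 0.628 -0.17   0.142] [-0.4   0.89  0.7  -0.14  2.06 -0.27]
O [ 0.572 -0.282  0.078] [-0.56  0.91  0.85 -0.21  1.87 -0.42]
Ohi [ 0.609 -0.287  0.142] [-0.55  0.93  0.61 -0.22  2.08 -0.45]
-1
knob [0.461 0.15  0.123] None
knobhi [0.461 0.15  0.2  ] None
open [0.467 0.092 0.123] None
near [0.511 0.191 0.066] None
far [0.574 0.197 0.066] None
farhi [0.574 0.197 0.18 ] None
M [ 0.592 -0.164  0.078] None
Mhi [ 0.628 -0.17   0.142] [-0.4   0.89  0.7  -0.14  2.06  2.87]
O [ 0.572 -0.282  0.078] [-0.56  0.91  0.85 -0.21  1.87  2.72]
Ohi [ 0.609 -0.287  0.142] [-0.55  0.93  0.61 -0.22  2.08  2.69]
```

```bash
python3 - <<'E'
from h import *
robot.movep(cad(-85,-15-TR*1000,195),ori(CA))
effector.move_gripper(.06,20)
robot.move_straight(cad(-85,-15-TR*1000,123))
print(robot.get_time_s(),robot.get_force().round(1) if hasattr(robot.get_force(),'round') else robot.get_force())
effector.move_gripper(.0,6)
robot.hold(.2)
print(robot.get_opening(),np.round(robot.get_force(),2),np.round(robot.get_ft_torque(),2),robot.get_position(),cad(-85,-15-TR*1000,123))
f=grab_frame("scene");save("k1.png",f,(180,60,340,220),3.5)
f=grab_frame("top");save("k2.png",f,(100,190,240,300),3.5)
print(robot.get_time_s())
E
```

```text
5.8333 [0.6 0.3 0.1]
0.025839569432308796 [-4.54 -0.62  4.94] [-0.2   0.67 -0.01] [0.46070351 0.15017052 0.12315502] [0.461168   0.15019333 0.123     ]
6.75
```

View pics/k1.png

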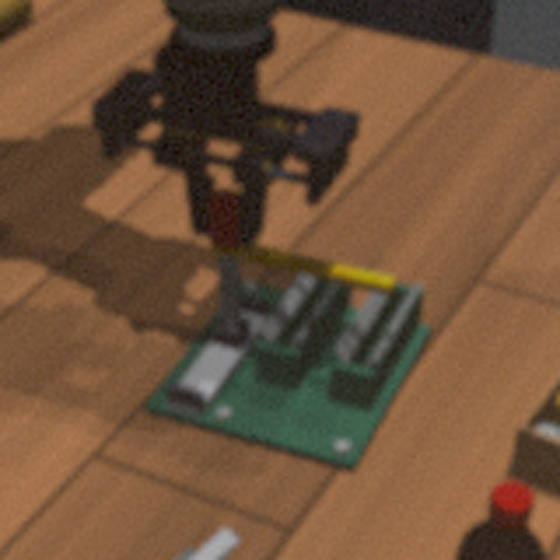

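The fingers closed to 25.8 mm, which matches the 26 mm knob. The −4.5 N side force says I'm slightly too far in +x, so I'll null it to calibrate the caddy's x.

```bash
python3 - <<'E'
from h import *
c0=cad(-85,-15-TR*1000,123); ax=Rz(CA)[:,0]
for dx in(-.001,-.002,-.003):
    robot.move_straight(c0+ax*dx,speed=.02)
    robot.hold(.1)
    print(dx,np.round(robot.get_force(),2),np.round(robot.get_position()-c0,5),robot.get_time_s())
E
```

```text
-0.001 [1.62 0.68 2.36] [-4.6e-04 -4.0e-05  1.5e-04] 7.1
-0.002 [ 7.52  1.86 -2.97] [-5.2e-04 -5.0e-05  1.2e-04] 7.45
-0.003 [12.06  3.27 -6.25] [-5.8e-04 -6.0e-05  1.4e-04] 7.8
```

```bash
sed -i 's/^CX,CY,CA,TR=.*/CX,CY,CA,TR=.5425-.0006,.1941,.0914,.0213/' h.py; python3 - <<'E'
from h import *
y0=-15-TR*1000
robot.move_straight(cad(-85,y0,123),speed=.02)
effector.move_gripper(0,20)
R=Rz(CA)
print(np.round(R.T@robot.get_force(),2))
robot.move_straight(cad(-85,y0-54,123),speed=.06)
for k in range(7):
    y=y0-56-2*k
    robot.move_straight(cad(-85,y,123),speed=.03)
    F=R.T@robot.get_force(); P=R.T@(np.array(robot.get_position())-[CX,CY,0])*1000
    print(round(y,1),np.round(F,2),P.round(2),robot.get_time_s())
    if abs(F[1])>12: break
E
```

```text
[ 2.44 -0.49  1.65]
-92.3 [ 5.35  0.1  -0.37] [-84.88 -92.13 123.01] 9.5833
-94.3 [ 4.8  -0.26 -0.24] [-84.87 -94.09 123.02] 9.8333
-96.3 [ 5.82  0.55 -0.16] [-84.87 -96.06 123.03] 10.0833
-98.3 [ 6.03 10.64 -0.12] [-84.86 -96.71 123.03] 10.3333
-100.3 [ 7.54 19.78  0.48] [-84.87 -97.22 123.03] 10.5833
```

```bash
python3 - <<'E'
from h import *
y=-15-TR*1000-60.6
robot.move_straight(cad(-85,y,123),speed=.03)
print(np.round(robot.get_force(),1))
effector.move_gripper(.06,20)
robot.move_straight(cad(-85,y,200),speed=.2)
for n in PL: print(n,[robot.ik(plp(n,s),ori(PA,np.pi/6)) is not None for s in(150,180,220)])
robot.movep(plp("metal",190),ori(PA,np.pi/6))
print(robot.get_time_s())
f=grab_frame("top");save("o1.png",f,(100,140,370,290),2.9)
g=grab_frame("scene");save("o2.png",g,(130,60,350,320),2.2)
E
```

```text
[ 4.9  3.1 -0.4]
metal [True, True, True]
orange [True, True, False]
13.3
```

View pics/o1.png

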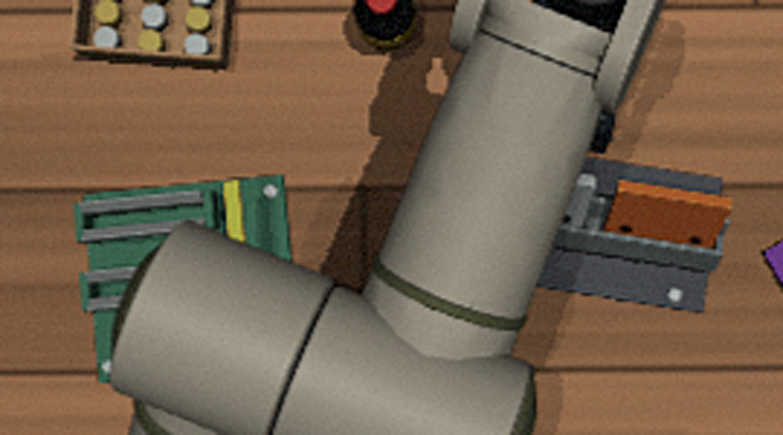

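View pics/o2.png

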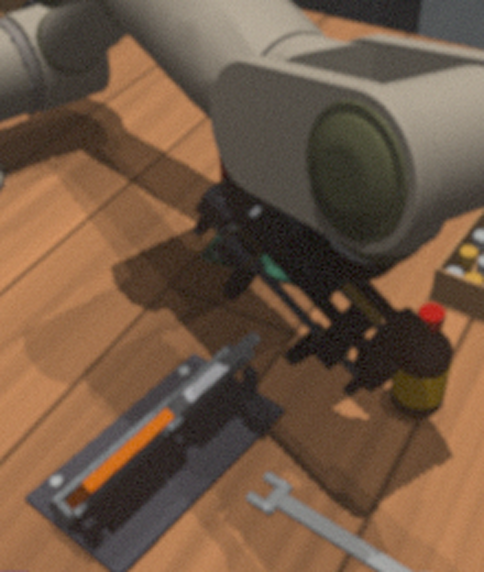

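The yellow bar now lies beyond the slot ends, at (232,210) in the crop. Now the metal plate.

```bash
python3 - <<'E'
from h import *
effector.move_gripper(.05,20)
robot.move_straight(plp("metal",58),speed=.15)
print("F",np.round(robot.get_force(),2))
effector.move_gripper(0,6)
robot.hold(.1)
print(robot.get_opening(),np.round((Rz(PA)@Ry(np.pi/6)).T@robot.get_force(),2),robot.get_time_s())
g=grab_frame("scene");save("m1.png",g,(130,60,350,320),2.2)
E
```

```text
F [ 0.07  0.7  -0.26]
0.012055756904175817 [-4.09 -0.12  1.98] 15.55
```

View pics/m1.png

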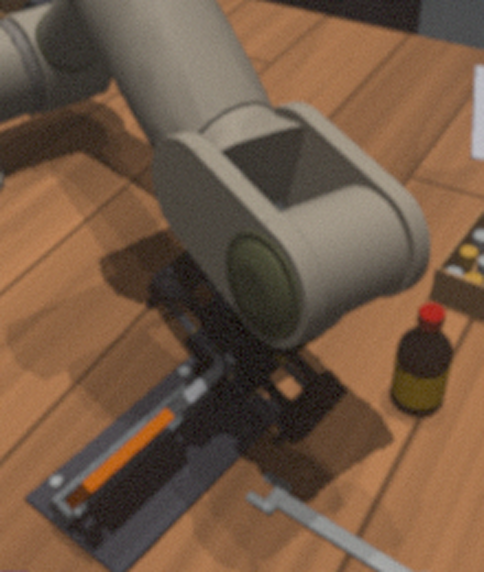

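```bash
python3 - <<'E'
from h import *
effector.move_gripper(0,30)
robot.move_straight(plp("metal",128),speed=.1)
print(robot.get_opening(),np.round(robot.get_force(),2),robot.get_time_s())
robot.move_straight([.56,-.13,.25],ori(CA),speed=.15)
robot.movep(cad(32,0,230),ori(CA))
print(robot.get_opening(),np.round(robot.get_force(),2),robot.get_time_s())
g=grab_frame("scene");save("m2.png",g,(180,0,360,220),2.7)
f=grab_frame("top");save("m3.png",f,(100,140,370,290),2.9)
E
```

```text
0.011790200994017553 [ 0.74  0.08 -3.78] 16.6667
0.012033845456693604 [-0.2  -0.56 -3.09] 18.9583
```

View pics/m2.png

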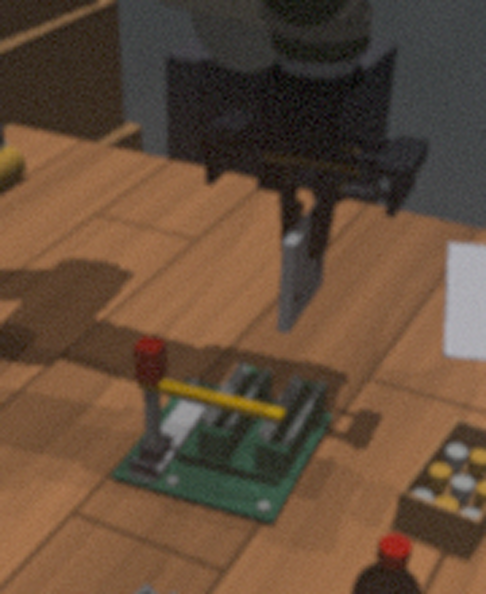

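View pics/m3.png

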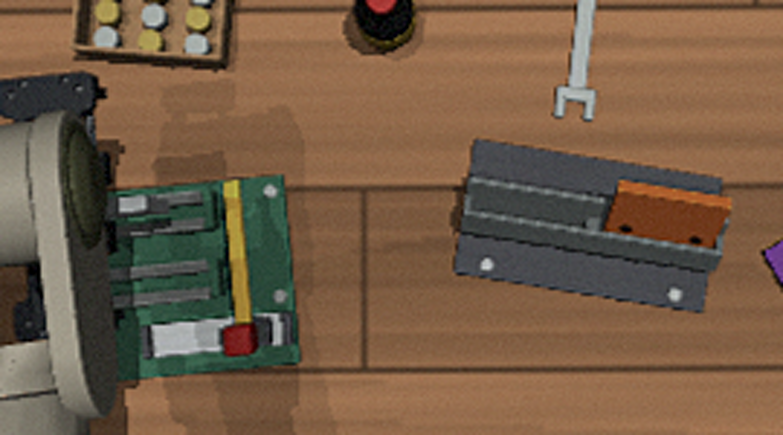

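```bash
python3 - <<'E'
from h import *
z=np.load("f0.npz")
S=dict(camera_matrix=z["sK"],camera_from_world=z["sT"]);T=dict(camera_matrix=z["tK"],camera_from_world=z["tT"])
b=230-58
for P in[(26,-50,b),(38,-50,b),(26,-50,b+90),(38,-50,b+90),(38,50,b)]:
    print(P,((proj(S,cad(*P))[0]-[180,0])*2.7).round(), ((proj(T,cad(*P))[0]-[100,140])*2.9).round())
E
```

```text
(26, -50, 172) [276. 331.] [169. 215.]
(38, -50, 172) [288. 334.] [167. 201.]
(26, -50, 262) [281. 242.] [144. 212.]
(38, -50, 262) [294. 244.] [143. 197.]
(38, 50, 172) [322. 284.] [ 47. 212.]
```

```bash
cat >> h.py <<'E'
def lower(xs,z0,z1,step=4,fmax=12,dx=0,dy=0,s=58):
    R=Rz(CA); zz=z0
    while True:
        robot.move_straight(cad(xs+dx,dy,zz),speed=.04)
        F=R.T@robot.get_force(); P=R.T@(np.array(robot.get_position())-[CX,CY,0])*1000
        print(round(zz,1),np.round(F,1),P.round(2),round(robot.get_time_s(),2))
        if abs(F[2])>fmax or np.hypot(F[0],F[1])>15 or zz<=z1: return zz
        zz=max(zz-step,z1)
E
python3 - <<'E'
from h import *
robot.move_straight(cad(32,0,118),speed=.15)
R=Rz(CA);print(np.round(R.T@robot.get_force(),1))
lower(32,108,70,step=6)
E
```

```text
[ 0.2 -0.1 -3.6]
108 [ 0.3  0.7 -4. ] [3.1920e+01 1.0000e-02 1.0787e+02] 20.36
102 [ 0.2 -0.6 -3.3] [ 3.1870e+01 -1.0000e-02  1.0169e+02] 20.66
96 [ 0.2 -0.2 -3.9] [ 3.186e+01 -3.000e-02  9.566e+01] 20.96
90 [-0.4  0.1 -2.7] [ 3.186e+01 -2.000e-02  8.969e+01] 21.26
84 [ 0.2 -0.2 -3.7] [ 3.185e+01 -2.000e-02  8.368e+01] 21.56
78 [-0.5  0.5 -2.4] [31.84 -0.   77.66] 21.86
72 [ 0.  -0.  -3.4] [ 3.183e+01 -2.000e-02  7.165e+01] 22.16
70 [-0.3  0.6 -3.6] [3.196e+01 1.000e-02 6.992e+01] 22.41
```

Essentially no side force all the way down. Next come fine steps to the floor.

```bash
python3 - <<'E'
from h import *
z=lower(32,69,60,step=1,fmax=6)
E
```

```text
69 [-0.2 -0.3 -3.1] [31.96  0.   68.98] 22.66
68 [-0.1  1.5 -1.4] [32.13  0.08 68.22] 22.91
67 [-1.4  2.4  5.2] [32.26  0.25 68.09] 23.16
66 [-3.9  1.1 12.5] [32.45  0.26 68.08] 23.41
```

The floor is at exactly the expected height (TCP 68.1 = 10 + 58). I'll release and check.

```bash
python3 - <<'E'
from h import *
robot.move_straight(cad(32,0,67.7),speed=.03)
effector.move_gripper(.036,30)
robot.hold(.1)
robot.move_straight(cad(32,0,200),speed=.15)
robot.movep([.50,-.22,.26],ori(PA,np.pi/12))
robot.movep(plp("orange",175),ori(PA,np.pi/6))
print(robot.get_time_s())
g=grab_frame("scene");save("n2.png",g,(200,80,330,200),4.5)
f=grab_frame("top");save("n3.png",f,(115,190,215,280),6)
E
```

```text
27.625
```

View pics/n2.png

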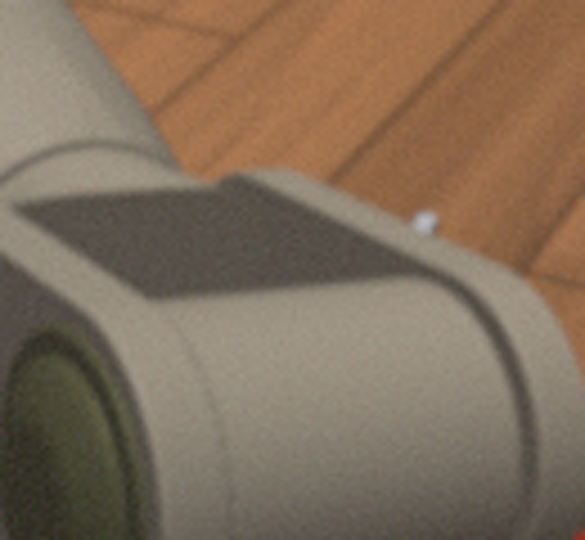

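View pics/n3.png

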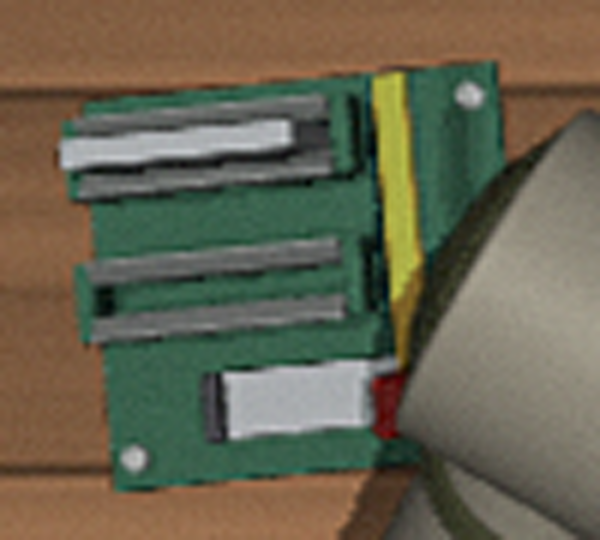

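```bash
python3 - <<'E'
from h import *
z=np.load("f0.npz")
T=dict(camera_matrix=z["tK"],camera_from_world=z["tT"])
for y in(50,-50): print(((proj(T,cad(32,y,100))[0]-[115,190])*6).round())
effector.move_gripper(.05,20)
robot.move_straight(plp("orange",58),speed=.15)
print("F",np.round(robot.get_force(),2))
effector.move_gripper(0,6)
effector.move_gripper(0,30)
print(robot.get_opening())
robot.move_straight(plp("orange",128),speed=.1)
print(robot.get_opening(),np.round(robot.get_force(),2),robot.get_time_s())
robot.move_straight([.53,-.2,.25],ori(CA),speed=.15)
robot.movep(cad(-32,0,230),ori(CA))
print(robot.get_opening(),np.round(robot.get_force(),2),robot.get_time_s())
g=grab_frame("scene");save("p2.png",g,(180,0,360,220),2.7)
f=grab_frame("top");save("p3.png",f,(100,140,370,290),2.9)
E
```

```text
[ 59. 158.]
[292. 135.]
F [-0.27  0.44 -0.07]
0.011802232143216879
0.012156007958775418 [-0.09 -0.06 -1.46] 30.7917
0.012107571294359742 [-0.14  0.22 -1.69] 33.4667
```

View pics/p2.png

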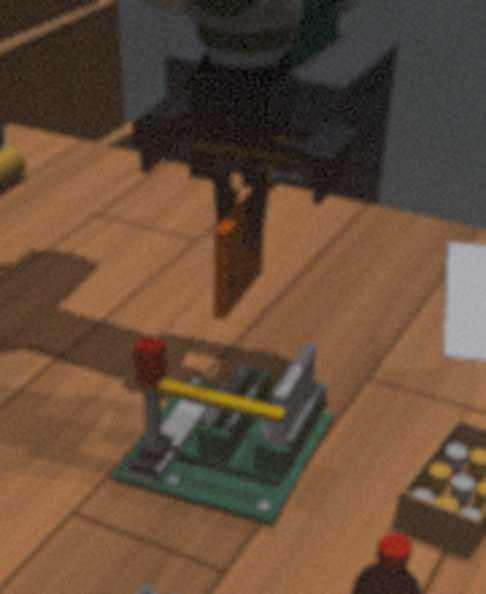

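The metal plate stands upright in the far slot, with its ends at the projected y within 1 px. The orange plate hangs upright over the near slot at (235,270). Lowering it now.

```bash
python3 - <<'E'
from h import *
robot.move_straight(cad(-32,0,112),speed=.15)
z=lower(-32,106,70,step=6,fmax=6)
if z<=70: z=lower(-32,69,62,step=1,fmax=6)
E
```

```text
106 [ 0.5  0.  -0.3] [-3.2050e+01  1.0000e-02  1.0603e+02] 34.8
100 [ 0.4  0.2 -1.2] [-32.15  -0.    99.73] 35.1
94 [ 0.3 -0.5 -1.6] [-3.215e+01 -1.000e-02  9.372e+01] 35.4
88 [-0.7 -0.3 -0.5] [-32.13  -0.    87.72] 35.7
82 [ 0.1  0.3 -1.2] [-3.213e+01 -2.000e-02  8.171e+01] 36.0
76 [ 1.1 -0.  -1.6] [-3.212e+01 -1.000e-02  7.573e+01] 36.3
70 [-0.6  0.  -1.1] [-32.14  -0.    69.71] 36.6
69 [ 0.  -0.6 -1.6] [-31.99  -0.    69.04] 36.85
68 [-0.5  1.7  2.8] [-31.78   0.14  68.36] 37.1
67 [-3.1  1.5 11. ] [-31.62   0.28  68.27] 37.35
```

```bash
python3 - <<'E'
from h import *
robot.move_straight(cad(-32,0,68),speed=.03)
effector.move_gripper(.036,30)
robot.hold(.1)
robot.move_straight(cad(-32,0,210),speed=.15)
robot.movep(cad(-85,-96,200),ori(CA))
print(robot.get_time_s())
g=grab_frame("scene");save("q2.png",g,(200,60,330,200),4)
f=grab_frame("top");save("q3.png",f,(115,190,215,280),6)
E
```

```text
39.85
```

View pics/q2.png

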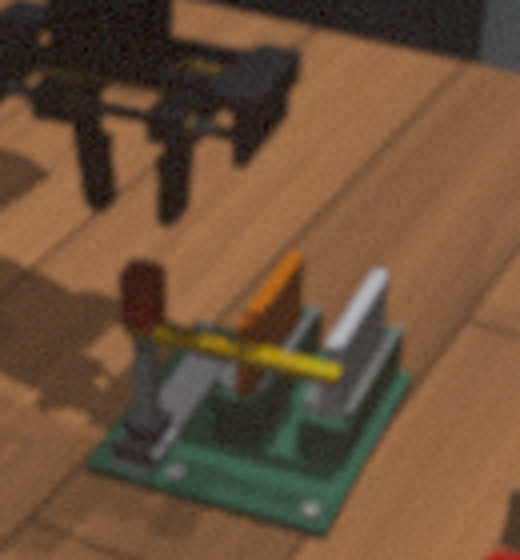

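View pics/q3.png

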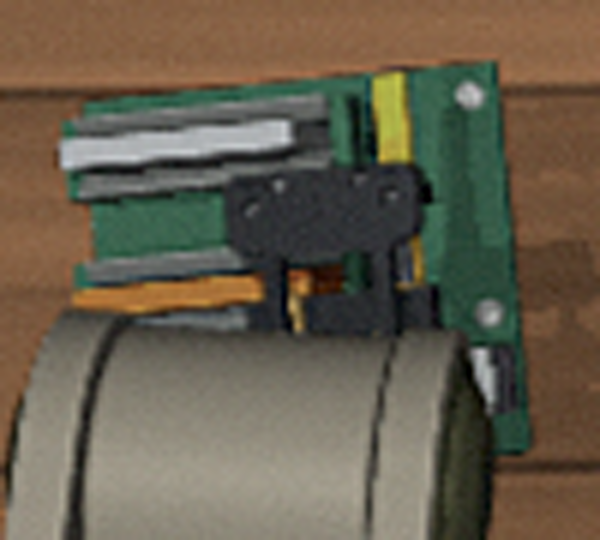

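Both plates stand upright and look level. Now I'll close the lock.

```bash
python3 - <<'E'
from h import *
R=Rz(CA)
effector.move_gripper(.055,20)
robot.move_straight(cad(-85,-96.5,123),speed=.15)
effector.move_gripper(0,8); effector.move_gripper(0,20)
print(robot.get_opening(),np.round(R.T@robot.get_force(),1))
for y in (-60,-24,-20): 
    robot.move_straight(cad(-85,y,123),speed=.05); print(np.round(R.T@robot.get_force(),1),robot.get_time_s())
    if abs((R.T@robot.get_force())[1])>12: raise SystemExit
y=-20
while y<-8:
    y+=2; robot.move_straight(cad(-85,y,123),speed=.03)
    F=R.T@robot.get_force(); P=R.T@(np.array(robot.get_position())-[CX,CY,0])*1000
    print(y,np.round(F,1),P.round(2),robot.get_time_s())
    if abs(F[1])>14: break
E
```

```text
0.02586308895115585 [-0.4  0.4  5.3]
[-0.9  0.9  4.8] 42.725
[-0.8  1.6  6.1] 43.5917
[-0.8  2.7  6. ] 43.8417
-18 [-1.  -0.7  6. ] [-84.88 -18.06 123.3 ] 44.0917
-16 [-1.5 -9.1  6.4] [-84.88 -17.23 123.28] 44.3417
-14 [ -2.1 -18.4   6.6] [-84.89 -16.81 123.24] 44.5917
```

```bash
python3 - <<'E'
from h import *
robot.move_straight(cad(-85,-16.4,123),speed=.03)
effector.move_gripper(.06,20)
robot.move_straight(cad(-85,-16.4,215),speed=.15)
robot.movep([.35,-.3,.3],ori(CA))
print(robot.get_time_s(),np.round(robot.get_force(),1))
g=grab_frame("scene");save("r2.png",g,(200,90,400,260),3.5)
f=grab_frame("top");save("r3.png",f,(115,190,215,280),6)
for y in(-15,-19): print(((proj(f,cad(52,y,116))[0]-[115,190])*6).round(),((proj(g,cad(-85,y,158))[0]-[200,90])*3.5).round())
E
```

```text
48.05 [-0.   0.3 -0.2]
[198.  95.] [167.  77.]
[207.  94.] [165.  80.]
```

View pics/r2.png

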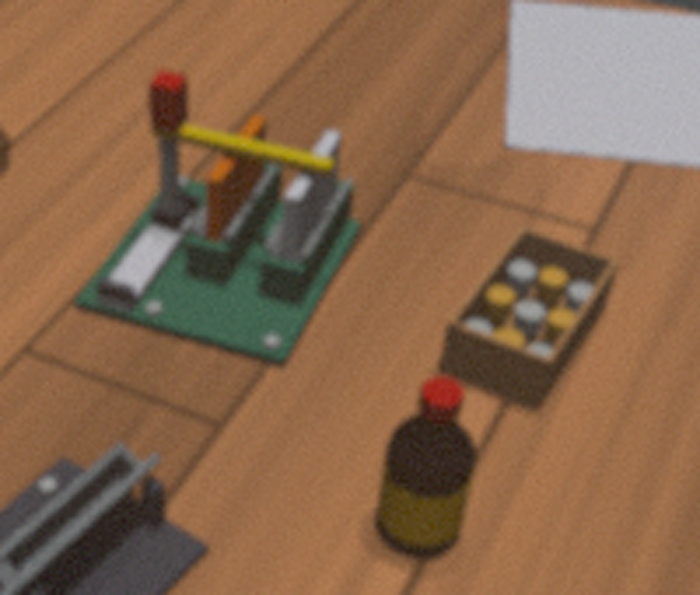

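View pics/r3.png

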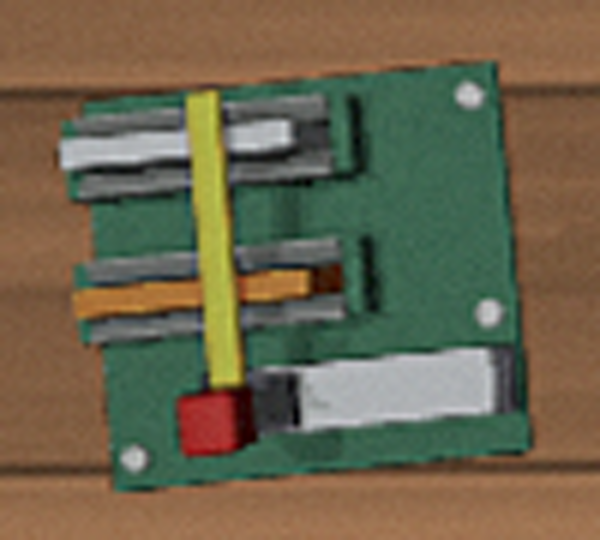

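The pictures show the bar across both plates, and the bystanders look unmoved. Handing in.

```bash
python3 - <<'E'
from h import *
robot.sign_off(); print(robot.get_time_s())
E
```

```text
the job is handed in; nothing more can be done
the job is handed in; nothing more can be done
```

The job is done and handed in at about 48 s of the 72 s allowed; `sign_off` reports no verdict.

**What I did:** I slid the lock to its open stop, set the metal plate in the far slot and the orange plate in the near slot, then slid the lock back to its closed stop.

**Checks that agreed:**
- **Seating:** the metal plate met the slot floor with the tool at 68.1 mm and the orange at about 68.3 mm, against 68 mm expected. There was almost no side force on the way down.
- **Lock:** the force rose sharply at both stops, about 79.5–80 mm apart against the nominal 80 mm.
- **Final pictures:** both plates stand upright, the yellow bar crosses both, and the gripper is clear of everything. The oil bottle and carton look unmoved; the wrench was outside the final crops but still in place in the earlier views.

**Checks that disagreed:**
- **Caddy position along the slots:** the closed bar appears about 2 mm from where my camera fit put it. The fit is probably off by that much, so the plates may sit about 2 mm off centre along the slots, against the 10 mm allowed.
- **Caddy position across the slots:** my first fit was about 0.6 mm off. I corrected it by feel at the knob before placing the plates.

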